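# Tighten the recessed housing nut with the long socket extension

## Robot

A 6-joint arm with a two-finger parallel gripper is mounted at the origin on the work surface. World frame = base frame: x ahead of the robot, y to its left, z up, the work surface at z = 0. Lengths are in m, angles in rad, forces in N, time in s.
With the tool pointing down it reaches from about 0.3 to 0.775 m from the base axis. Payload 14.6 kg.
Tool frame: the origin (TCP) lies on the mounting face of the last link; the fingertips stand 199 mm ahead of it and the grasp point (between the pads) lies 180 mm ahead of it; z points along the fingers, y is the direction in which the jaws open and shut (so a half turn about z gives the same grasp; the last joint's range is limited). The gripper opens to 94 mm and grips with 3 to 60 N. Pads are 16 mm wide; open, the fingers measure 119 mm over their backs; the gripper's body (75 mm by 177 mm) begins 78 mm behind the grasp point.
Start: joints at [1.241, 0.3, 1.521, -0, 1.321, -0.067], TCP at [0.143, 0.531, 0.405] pointing down, gripper open.
Joint ranges: [-3.03, 3.03], [-0.79, 2.21], [0.23, 2.52], [-1.04, 4.18], [0, 3.07], [-2.55, 2.55]. Speed limits (rad/s): [2.22, 2.22, 2.57, 3.14, 3.14, 3.14].

## Interface

Orientations are given as [roll, pitch, yaw] about the fixed x, y, z axes, in that order (R = Rz(yaw) Ry(pitch) Rx(roll)).
In Python, from station import sensors, vision, job gives the robot as it stands. The module is installed in compiled form; this text tells all that it offers.
- The arm moves only by the tool arm_command, never from a script. Its argument "plan" is one flat list of numbers, 5 for each row, row after row: the closure, from -1 (fully open) to 1 (shut), so that 0 is half open, then the shift along the world's x, y, z scaled (see below), then the turn about the world's z scaled (see below). A call has 1 to 20 rows; each row is the pose to reach, as a shift and turn from the pose commanded when the call began; what a row does not reach only later rows make up. The controller multiplies each number of a shift by 400 mm and each number of a turn by 120 degrees. A row lasts 1/10 s, in which the tool goes at most 50 mm and 8.59 degrees, less where a joint would pass 70% of its speed; a pose out of reach is approached as far as the arm can. A call with a number of a shift or a turn outside -1 to 1 is refused whole. A call with a gripper value outside its range is refused whole. The fingers move at their own pace and stop on an object; "newtons" is the grip in N (left out, the last holds). Time passes only in rows, so rows that repeat a pose let the fingers close. It gives the time, the measured TCP pose, the force and the opening at its end, in the units of the state.
- sensors.get_obs(): the state, without advancing time (a new reading comes with each control period).
- vision.camera(name): name is "side" or "top" or "wrist"; returns the picture (384x512x3 uint8, blue, green, red); there is no depth.
- vision.camera_params(name): a dict with "intrinsics" (3x3 intrinsics, pixels), "rvec" (rotation vector, rad) and "tvec" (3), from world to camera coordinates, as OpenCV has them. Camera axes: x right, y down, z forward; pixel columns grow to the right and rows downward; lengths in m; the calibration is good to about 2 mm. A picture is of the moment at which its call begins: read the wrist's pose just before it. camera_params takes no time and is no camera call; for the wrist camera it gives the pose at the moment of the call.
- job.hand_in(): hands the job in, once; it reports no verdict.
Trained networks look in the newest picture that a camera, given by its name, has taken for a name from the list of things; names that differ only in an ending like _2 or _b are one class to them, and where a whole thing is asked for, a point or a joint stands for the part that bears it (a point fixed in the world has none). Each returns a list of dicts, best first, with "confidence" (0 to 1); they miss things now and then, are a little off and sometimes report something else, mostly with a low value. They report only what shows in the picture. A call takes as long as a camera call. They do not tell look-alikes from the thing itself.
- vision.search_frame(name, camera): "at" ([row, column] in pixels, amid what is visible of it).
- vision.silhouettes(name, camera): "mask" (384x512 bool, what is visible of it) and "at" ([row, column] in pixels, amid what is visible of it).
- vision.pinpoint(name, camera): "at" ([row, column] in pixels: a listed point, or the origin of a listed thing).
The state is a dict: "time_s": time; "qpos": joint angles; "joint_vel": joint speeds; "tau": joint torques, N m; "ee_pos": TCP position; "eef_rot": TCP orientation; "force": force on the tool from outside, world axes, zero at the start; "moment": the same for the moment, N m; "grip_width": finger opening in m.
Only numpy, scipy, OpenCV 4.12 (cv2) and the standard library are available. Lean on these libraries where they do the work, as an engineer would, in place of code of your own. Each camera call takes 0.05 s, during which the arm holds its last target.

## Task

Take the long socket extension from the wooden holder, lower it into the deep bore of the aluminium housing and feel it fully down over the nut at the bottom. Turn the nut clockwise until it is snug on its crush washer, then about 20 degrees more (never as much as 30) without forcing anything, and stand the extension back in its own hole in the holder, leaving everything else on the bench where it is.

Things in the scene. Friction and masses are not known exactly. Their poses are not given: they have to be found in the camera images.
- ext_grip (a point): Centre of the grip block of the long socket extension: a loose steel tool, 158 mm tall, about 0.32 kg, upright in the holder's large hole. The block, at the very top, is 34 mm (its x) by 16 mm (its y, grip across this) by 40 mm tall; this point is 138 mm above the tool's bottom end. Below it a 16 mm round shaft, then the socket. z points up the tool.
- ext_tip (a point): Centre of the bottom rim of the socket, the lower end of the extension; z up the tool. A round guide collar, also 43 mm across, sits on the shaft 45 to 61 mm above this point. Socket: 43 mm across outside, with a hexagonal recess 33 mm across flats and 17 mm deep, opening downwards.
- housing: Aluminium housing fixed to the bench: square base 130 x 130 x 16 mm with an upright round tube 69 mm outside (75 at the flared rim), its rim 100 mm above the bench. Origin at the centre of its underside, z up.
- bore_mouth (a point): Centre of the mouth of the housing's bore, at the tube's rim, 100 mm above the bench. The bore is 46 mm in diameter and 84 mm deep, upright, its last 5 mm flared to 52 mm at the mouth.
- bore_floor (a point): Centre of the floor of the bore, 16 mm above the bench. On it lies a crush washer, 4 mm thick, 41 mm across, and on that the nut. With the socket fully down on the nut its bottom rim is about 6 mm above this point.
- nut_seat (a point): Fixed point on the bore's axis, 20 mm above the bench, where the nut meets its washer; it does not turn with the nut. Steel hexagon nut, 30 mm across flats: flats up to 14 mm above this point, then a slightly tapered round collar (30 to 26 mm across) 5 mm higher. It tightens clockwise seen from above, starts 14 to 35 degrees short of snug and runs easily (0.03 N m) up to there.
- nut_shoulder (a point): Fixed point on the bore's axis at the upper end of the nut's flats, 34 mm above the bench. The angle of the hexagon is not given and differs each time. The socket goes down over it only when turned to match (every 60 degrees, within about 10); until then its bottom rim rests at about this height on the nut's corners; matched, it drops 12 mm further.
- washer (a joint): Turn of the crush washer with the nut, rad: 0 at the start, stays 0 while the nut runs free, then grows as the snug nut is turned on clockwise, dragging the washer round (0.15 to 0.2 N m); it stays where it is left. 20 degrees is 0.35.
- holder: Wooden holder fixed to the bench, 165 (its x) x 76 x 50 mm tall, with two blind holes from above: a large one 42 mm from its middle towards its -x for the extension and a 14 mm one 50 mm from its middle towards its +x in which a thin driver stands. Origin at the centre of its underside, z up.
- holder_hole (a point): Centre of the floor of the holder's large hole, 10 mm above the bench; the hole is 48 mm in diameter and 40 mm deep, its mouth 50 mm above the bench.
- thin_driver: Bystander: a thin driver standing in the holder's small hole, 22 mm black handle, top 115 mm above the bench. Origin at its lower end.
- set_pin: Bystander: small brass pin, 22 mm foot, 42 mm tall, standing between the housing and the holder. Origin at its underside.
- wood_block: Bystander: wooden block 85 x 50 x 42 mm. Origin at its underside.
- locking_pliers: Bystander: steel locking pliers lying flat, about 230 mm long, 14 mm thick. Origin at the middle of the underside.
- deburr_tool: Bystander: blue-handled deburring tool lying flat, 140 mm long, 12 mm thick. Origin at its underside.
- bin_left: Bystander: yellow stock bin 130 x 170 x 75 mm with pins, on the left. Origin at its underside.
- bin_right: Bystander: yellow stock bin like the other, on the right. Origin at its underside.
- power_drill: Bystander: grey battery drill standing on its battery, about 200 mm tall, on the right. Origin at its underside.
There are look-alikes about, which are no part of the job. Leave any orange look-alike of the part that bears ext_grip alone. What is shaped like the housing but black is not meant.

How it is judged:
On the way, in this order (a step that is already met when the one before it is completed fails the run):
1. the socket is fully down over the nut (z of ext_tip in the frame of bore_floor below 0.01 m and horizontal distance between ext_tip and bore_floor below 0.004 m), for 0.1 s.
2. with the socket on it, the snug nut has been turned on by at least 11 degrees (value of joint washer above 0.2 rad and z of ext_tip in the frame of bore_floor below 0.012 m and horizontal distance between ext_tip and bore_floor below 0.004 m), for 0.1 s.
At the end, for the whole second after the job is handed in: The snug nut has been turned on, dragging its washer round by between 11 and 30 degrees (0.2 to 0.53 rad); the extension stands upright (within 6 degrees), at rest and released, at the bottom of the holder's large hole (within 6 mm sideways, 5 mm in height) (value of joint washer between 0.2 and 0.53 rad and horizontal distance between ext_tip and holder_hole below 0.006 m and z of ext_tip in the frame of holder_hole below 0.005 m and angle between ext_tip's own z axis and vertical below 0.1 rad and linear speed of extension below 0.02 m/s); the robot touches nothing.
It fails at once if the nut is turned 30 degrees or more past snug (value of joint washer above 0.53 rad).
It fails at once if the extension is forced against the housing or the nut in it (over 50 N) (contact force between extension and housing above 50 N).
It fails at once if the extension is tipped over (angle between ext_tip's own z axis and vertical above 0.5 rad).
It fails at once if a bystander is moved by more than 15 mm (distance of any of thin_driver, set_pin, wood_block, locking_pliers, deburr_tool, bin_left, bin_right, power_drill from where it was at the start of the episode above 0.015 m).
It also fails if it takes over 67 s, if anything falls off the work surface, if the arm or the gripper's body presses on something with over 40 N, if the wrist force passes 120 N, or if a joint passes its speed limit or range.

## Working session

There is one attempt and no reset: what is moved stays moved. The work goes in short steps, Python scripts to look and compute and a tool call to move; the robot and the scene stay as the last step left them, time stands still between calls to the robot, and variables do not carry over. Pictures are saved under pics/ and viewed, and the job is handed in when it is done.

Besides the shell and the picture viewer there is one more tool, called after "Emit:" in YAML: its name, and indented under it one key for each argument. arm_command: Moves the arm, as the interface text tells. Its arguments: {"type":"object","properties":{"plan":{"type":"array"},"newtons":{"type":"number"}},"required":["plan"]}

```bash
mkdir -p pics
cat > h.py <<'E'
from station import sensors, vision, job
import numpy as np, cv2
def ray(cam,at):
    p=vision.camera_params(cam);K=np.array(p["intrinsics"]);R=cv2.Rodrigues(np.array(p["rvec"],float))[0];t=np.array(p["tvec"],float).ravel()
    d=R.T@np.linalg.solve(K,[at[1],at[0],1.]);return -R.T@t,d/np.linalg.norm(d)
def atz(cam,at,z):
    c,d=ray(cam,at);return c+d*(z-c[2])/d[2]
def tri(rs):
    A=np.zeros((3,3));b=np.zeros(3)
    for c,d in rs:
        M=np.eye(3)-np.outer(d,d);A+=M;b+=M@c
    return np.linalg.solve(A,b)
def proj(cam,X):
    p=vision.camera_params(cam);x,_=cv2.projectPoints(np.array([X],float),np.array(p["rvec"],float),np.array(p["tvec"],float),np.array(p["intrinsics"],float),None)
    return x.ravel()
E
python3 - <<'E'
from h import *
np.set_printoptions(precision=4,suppress=True)
print(sensors.get_obs())
for c in("side","top","wrist"):
    cv2.imwrite(f"pics/{c}0.png",vision.camera(c)); 
for c in("side","top"):
    print(c,ray(c,(192,256)))
    for n,z in(("ext_grip",.148),("bore_mouth",.1),("holder_hole",.01),("holder",0),("housing",0),("thin_driver",0.),("set_pin",0)):
        for r in vision.pinpoint(n,c): print(n,np.array(r["at"]),round(r["confidence"],2),atz(c,r["at"],z))
E
```

```text
{'time_s': 0.0, 'qpos': array([ 1.2414,  0.3005,  1.5216, -0.0001,  1.3207, -0.0666]), 'joint_vel': array([-0.0004,  0.0004, -0.0001, -0.0001, -0.0022, -0.0007]), 'tau': array([  0.002 , -53.1804, -35.2737,   0.0709,   0.0244,  -0.0001]), 'ee_pos': array([0.1429, 0.5311, 0.4041]), 'eef_rot': array([-3.1404, -0.    ,  2.8788]), 'force': array([-0.0385,  0.4707,  0.3256]), 'moment': array([-0.0061,  0.0039, -0.0413]), 'grip_width': 0.09417156075636866}
side (array([ 0.2041, -0.8398,  1.0356]), array([ 0.2505,  0.6332, -0.7323]))
ext_grip [214.  248.2] 0.91 [ 0.4587 -0.1396  0.148 ]
ext_grip [234.6 291.7] 0.84 [ 0.5382 -0.2453  0.148 ]
ext_grip [227.8 212.9] 0.7 [ 0.3565 -0.1496  0.148 ]
bore_mouth [144.  241.1] 0.94 [0.558  0.1885 0.1   ]
bore_mouth [156.3 182.2] 0.93 [0.3616 0.2013 0.1   ]
holder_hole [245.4 251.2] 0.71 [ 0.4641 -0.1452  0.01  ]
holder [242.3 259.8] 0.97 [ 0.4943 -0.1373  0.    ]
holder [141.8 239.8] 0.27 [0.5956 0.3118 0.    ]
housing [179.  184.2] 0.96 [0.3554 0.2    0.    ]
housing [165.2 238.3] 0.7 [0.5479 0.1966 0.    ]
thin_driver [241.2 279.4] 0.47 [ 0.5498 -0.1549  0.    ]
set_pin [215.5 231.8] 0.56 [ 0.4515 -0.0098  0.    ]
top (array([0.469 , 0.0132, 1.2289]), array([ 0.0813, -0.0034, -0.9967]))
ext_grip [223.8 308.5] 0.74 [ 0.4589 -0.1459  0.148 ]
ext_grip [255.8 306.7] 0.65 [ 0.3641 -0.1379  0.148 ]
ext_grip [191.6 339.7] 0.45 [ 0.554  -0.2427  0.148 ]
bore_mouth [258. 195.] 0.92 [0.359  0.2024 0.1   ]
bore_mouth [191.2 194. ] 0.59 [0.5671 0.2044 0.1   ]
holder_hole [222.2 297.6] 0.75 [ 0.4637 -0.1296  0.01  ]
holder [214.5 300.3] 0.73 [ 0.4896 -0.1406  0.    ]
holder [144.5 186.5] 0.15 [0.7383 0.2464 0.    ]
housing [257.7 199.7] 0.88 [0.3499 0.2033 0.    ]
housing [195.7 196. ] 0.73 [0.5602 0.2146 0.    ]
housing [194.2 304. ] 0.67 [ 0.5588 -0.1552  0.    ]
thin_driver [195.1 304.8] 0.57 [ 0.5557 -0.1578  0.    ]
set_pin [228.2 258.6] 0.53 [0.4457 0.0024 0.    ]
```

View pics/side0.png

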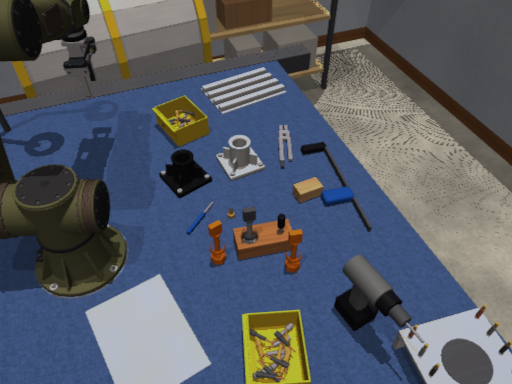

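View pics/top0.png

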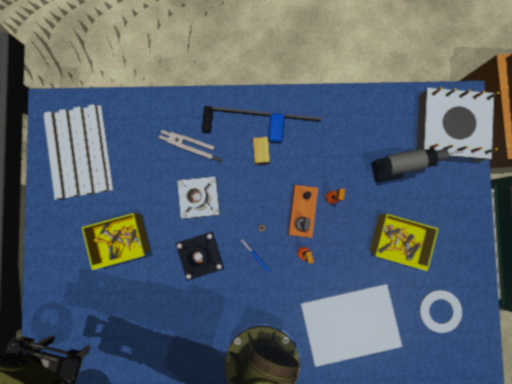

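View pics/wrist0.png

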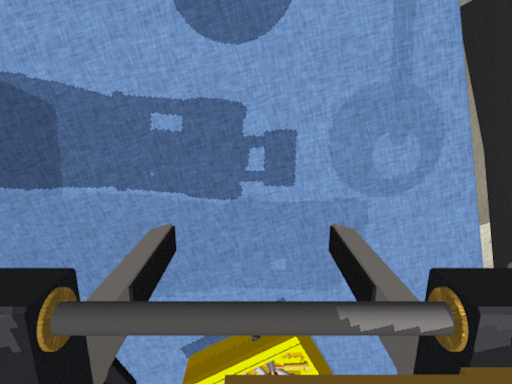

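Run:
```python
from h import *
from scipy.spatial.transform import Rotation as Ro
np.set_printoptions(precision=4,suppress=True)
o=sensors.get_obs();p=vision.camera_params("wrist")
R=cv2.Rodrigues(np.array(p["rvec"],float))[0];t=np.array(p["tvec"],float).ravel()
T=Ro.from_euler('xyz',o['eef_rot']).as_matrix()
print(T.T@(-R.T@t-o['ee_pos'])); print(T.T@R.T); print(p["intrinsics"])
for n in ("ext_grip","bore_mouth"):
  for s in vision.pinpoint(n,"side"):
    for u in vision.pinpoint(n,"top"):
      a,b=ray("side",s["at"]),ray("top",u["at"]);X=tri([a,b]);
      if abs(X[2]-.13)<.05:print(n,X,[np.linalg.norm(np.cross(X-c,d)) for c,d in(a,b)])
im=cv2.imread("pics/side0.png")[180:280,190:320];cv2.imwrite("pics/side0c.png",cv2.resize(im,None,fx=5,fy=5,interpolation=2))
im=cv2.imread("pics/top0.png")[170:270,250:370];cv2.imwrite("pics/top0c.png",cv2.resize(im,None,fx=5,fy=5,interpolation=2))
```

```text
[ 0.073  -0.0003  0.0196]
[[ 0.     -0.9672 -0.2539]
 [ 1.      0.0004 -0.0015]
 [ 0.0016 -0.2539  0.9672]]
[[313.5508   0.     252.0439]
 [  0.     313.5508 195.9282]
 [  0.       0.       1.    ]]
ext_grip [ 0.458  -0.1447  0.1541] [np.float64(0.0010339402789355896), np.float64(0.0010339402789354155)]
ext_grip [ 0.5097 -0.1801  0.0839] [np.float64(0.05697111604612797), np.float64(0.05697111604612777)]
ext_grip [ 0.4521 -0.1899  0.1437] [np.float64(0.10223290741860033), np.float64(0.10223290741860012)]
ext_grip [ 0.5479 -0.242   0.1409] [np.float64(0.007010865091094278), np.float64(0.0070108650910941156)]
ext_grip [ 0.4098 -0.1397  0.1239] [np.float64(0.04986820519057941), np.float64(0.04986820519057952)]
ext_grip [ 0.3609 -0.1393  0.1339] [np.float64(0.001984603945454), np.float64(0.001984603945453952)]
bore_mouth [0.5668 0.2081 0.0818] [np.float64(0.001991091190990298), np.float64(0.001991091190990086)]
bore_mouth [0.3603 0.202  0.0999] [np.float64(0.0013958572929291676), np.float64(0.0013958572929291821)]
bore_mouth [0.4662 0.2139 0.0882] [np.float64(0.1019942090278115), np.float64(0.10199420902781141)]
```

View pics/side0c.png

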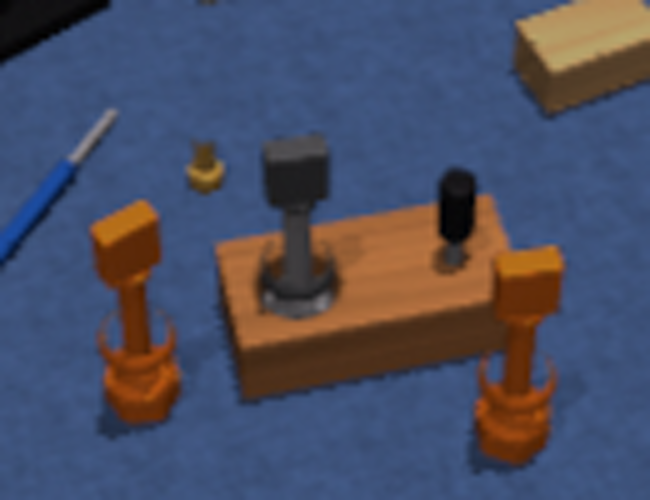

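View pics/top0c.png

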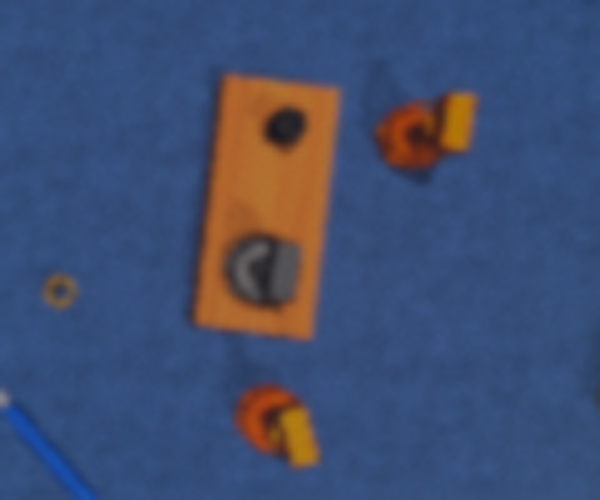

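Emit:
arm_command:
  plan: [-1, 0.95, -0.815, 0.115, 0.1255, -1, 0.95, -0.815, 0.115, 0.1255, -1, 0.95, -0.815, 0.115, 0.1255, -1, 0.95, -0.815, 0.115, 0.1255, -1, 0.95, -0.815, 0.115, 0.1255, -1, 0.95, -0.815, 0.115, 0.1255, -1, 0.95, -0.815, 0.115, 0.1255, -1, 0.95, -0.815, 0.115, 0.1255, -1, 0.95, -0.815, 0.115, 0.1255, -1, 0.95, -0.815, 0.115, 0.1255, -1, 0.95, -0.815, 0.115, 0.1255, -1, 0.95, -0.815, 0.115, 0.1255, -1, 0.95, -0.815, 0.115, 0.1255, -1, 0.95, -0.815, 0.115, 0.1255]

```text
time_s: 2.6
ee_pos: [0.522, 0.2061, 0.4507]
eef_rot: [3.141, 0.0, -3.14]
force: [-0.5, 0.2, -0.0]
grip_width: 0.0939
```

Run:
```python
from h import *
np.set_printoptions(precision=4,suppress=True)
o=sensors.get_obs();print(o['ee_pos'],o['eef_rot'],o['qpos'])
cv2.imwrite("pics/w1.png",vision.camera("wrist"))
for n,z in(("bore_mouth",.1),("nut_shoulder",.034),("bore_floor",.016),("housing",0)):
    for r in vision.pinpoint(n,"wrist"): print(n,np.array(r["at"]),round(r["confidence"],2),atz("wrist",r["at"],z))
```

```text
[0.522  0.2061 0.4507] [ 3.1415  0.     -3.14  ] [ 0.3108  0.2945  1.4209  0.0001  1.4262 -1.2616]
bore_mouth [208.1 250.3] 0.83 [0.5498 0.2032 0.1   ]
bore_mouth [ 18.4 252.1] 0.77 [0.3614 0.2049 0.1   ]
nut_shoulder [198.1 251.4] 0.61 [0.5563 0.204  0.034 ]
nut_shoulder [108.3  90.3] 0.46 [0.4431 0.0072 0.034 ]
bore_floor [194.  251.8] 0.84 [0.5555 0.2044 0.016 ]
bore_floor [ 38.3 248.3] 0.8 [0.3611 0.1999 0.016 ]
bore_floor [197.6 253.4] 0.69 [0.5605 0.2066 0.016 ]
bore_floor [193.1 250.4] 0.41 [0.5542 0.2024 0.016 ]
housing [191.3 252.3] 0.85 [0.5557 0.2049 0.    ]
housing [ 40.4 248.8] 0.56 [0.3602 0.2002 0.    ]
housing [ 38.7 106.9] 0.47 [0.3584 0.0219 0.    ]
```

View pics/w1.png

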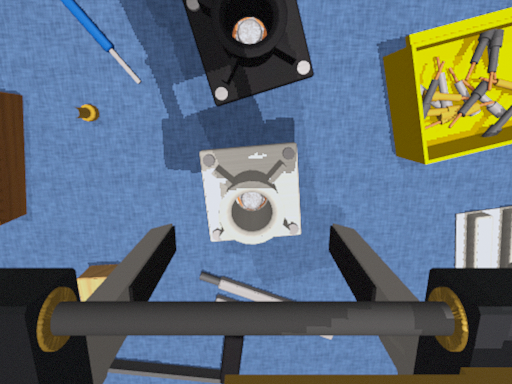

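```bash
cat >> h.py <<'E'
def overlay(img,cam,cs,off,box,name,f):
    im=cv2.resize(img[box[0]:box[1],box[2]:box[3]],None,fx=f,fy=f,interpolation=cv2.INTER_CUBIC)
    for x,y,z,r,col in cs:
        P=[(( proj(cam,[x+r*np.cos(a),y+r*np.sin(a),z])-[box[2],box[0]]+.5)*f-.5) for a in np.linspace(0,2*np.pi,60)]
        cv2.polylines(im,[np.round(P).astype(int)],True,col,1)
    cv2.imwrite(name,im)
E
python3 - <<'E'
from h import *
im=cv2.imread("pics/w1.png")
x,y=.5556,.2045
overlay(im,"wrist",[(x,y,.1,.0375,(0,0,255)),(x,y,.1,.026,(0,255,0)),(x,y,.039,.013,(255,0,0)),(x,y,.016,.023,(0,255,255))],0,(135,250,190,315),"pics/w1o.png",5)
cv2.imwrite("pics/w1c.png",cv2.resize(im[135:250,190:315],None,fx=5,fy=5,interpolation=cv2.INTER_CUBIC))
E
```

```text
(no output)
```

View pics/w1o.png

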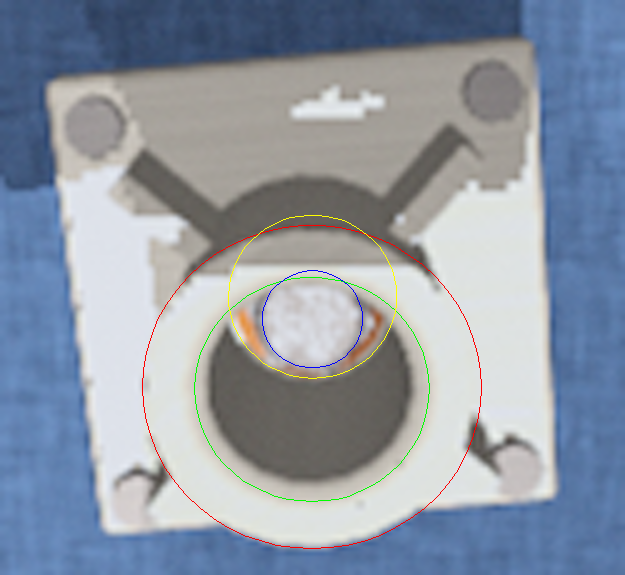

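View pics/w1c.png

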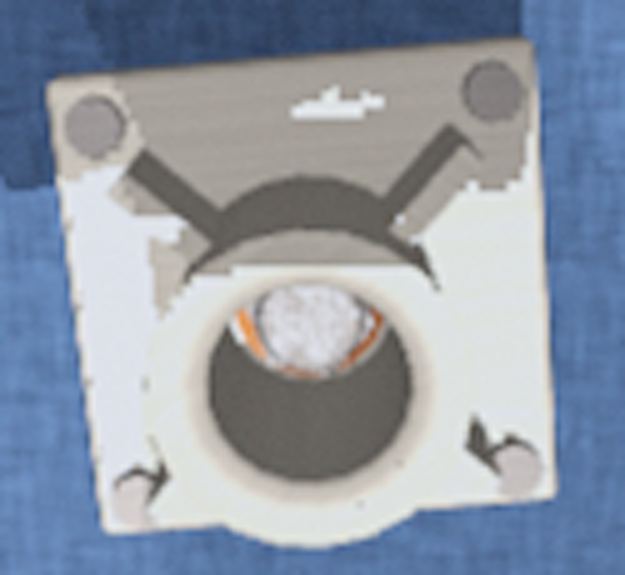

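Emit:
arm_command:
  plan: [-1, 0.2675, 0, -0.225, 0, -1, 0.2675, 0, -0.225, 0, -1, 0.2675, 0, -0.225, 0, -1, 0.2675, 0, -0.225, 0, -1, 0.2675, 0, -0.225, 0, -1, 0.2675, 0, -0.225, 0]

```text
time_s: 3.45
ee_pos: [0.6293, 0.2054, 0.3624]
eef_rot: [3.141, 0.002, -3.141]
force: [1.1, 0.7, 0.1]
grip_width: 0.0939
```

Run:
```python
from h import *
np.set_printoptions(precision=4,suppress=True)
o=sensors.get_obs();print(o['ee_pos'],o['eef_rot'])
im=vision.camera("wrist");cv2.imwrite("pics/w2.png",im)
for n,z in(("bore_mouth",.1),("nut_shoulder",.034),("bore_floor",.016),("housing",0)):
    for r in vision.pinpoint(n,"wrist"): print(n,np.array(r["at"]),round(r["confidence"],2),atz("wrist",r["at"],z))
x,y=.5556,.2045
u,v=proj("wrist",[x,y,.07]).astype(int);print(u,v)
b=(max(v-50,0),max(v-50,0)+100,u-50,u+50)
overlay(im,"wrist",[(x,y,.1,.0375,(0,0,255)),(x,y,.1,.026,(0,255,0)),(x,y,.039,.013,(255,0,0)),(x,y,.016,.023,(0,255,255))],0,b,"pics/w2o.png",6)
cv2.imwrite("pics/w2c.png",cv2.resize(im[b[0]:b[1],b[2]:b[3]],None,fx=6,fy=6,interpolation=cv2.INTER_CUBIC))
```

```text
[0.6293 0.2054 0.3624] [ 3.141   0.0021 -3.1411]
bore_mouth [110.4 254. ] 0.74 [0.5544 0.2062 0.1   ]
bore_floor [112.3 251.6] 0.98 [0.5555 0.204  0.016 ]
housing [111.8 251.2] 0.64 [0.5549 0.2035 0.    ]
252 112
```

View pics/w2o.png

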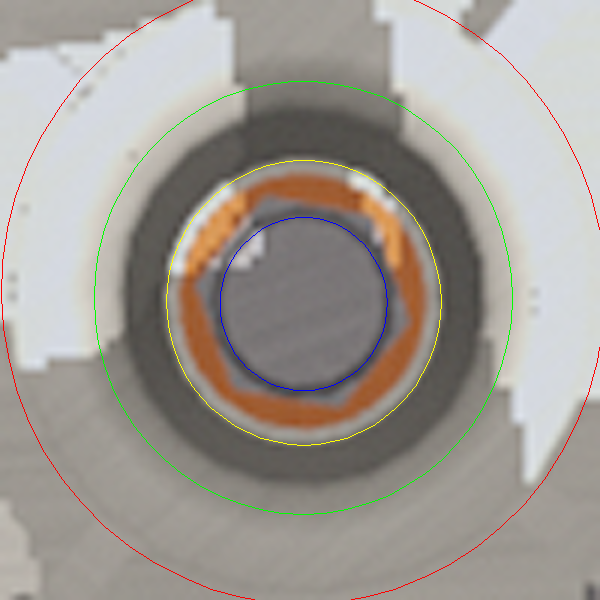

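View pics/w2c.png

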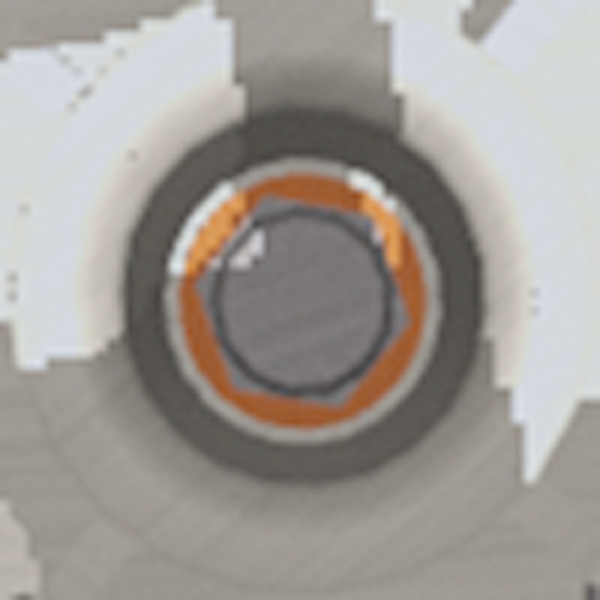

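Emit:
arm_command:
  plan: [-1, -0.325, -0.87, 0.15, 0, -1, -0.325, -0.87, 0.15, 0, -1, -0.325, -0.87, 0.15, 0, -1, -0.325, -0.87, 0.15, 0, -1, -0.325, -0.87, 0.15, 0, -1, -0.325, -0.87, 0.15, 0, -1, -0.325, -0.87, 0.15, 0, -1, -0.325, -0.87, 0.15, 0, -1, -0.325, -0.87, 0.15, 0, -1, -0.325, -0.87, 0.15, 0]

```text
time_s: 4.7
ee_pos: [0.4997, -0.1428, 0.421]
eef_rot: [-3.142, 0.001, 3.141]
force: [-0.2, -0.0, 0.1]
grip_width: 0.0936
```

Run:
```python
from h import *
np.set_printoptions(precision=4,suppress=True)
o=sensors.get_obs();print(o['ee_pos'],o['eef_rot'])
im=vision.camera("wrist");cv2.imwrite("pics/w3.png",im)
for n,z in(("ext_grip",.148),("holder_hole",.01),("holder",0),("thin_driver",0)):
    for r in vision.pinpoint(n,"wrist"): print(n,np.array(r["at"]),round(r["confidence"],2),atz("wrist",r["at"],z))
```

```text
[ 0.4997 -0.1428  0.421 ] [-3.1415  0.0007  3.1407]
ext_grip [ 23.5 247.9] 0.86 [ 0.3634 -0.1459  0.148 ]
ext_grip [155.4 257. ] 0.73 [ 0.4595 -0.1388  0.148 ]
ext_grip [249.3 138.6] 0.68 [ 0.5417 -0.2417  0.148 ]
holder_hole [142.4 253.8] 0.56 [ 0.4612 -0.1407  0.01  ]
holder [173.1 252.3] 0.86 [ 0.5014 -0.1425  0.    ]
thin_driver [211.5 243.9] 0.75 [ 0.5536 -0.1538  0.    ]
```

View pics/w3.png

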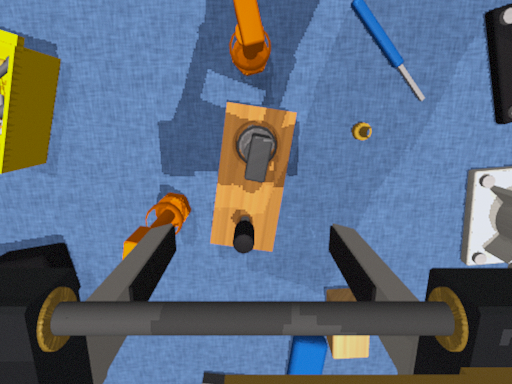

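```bash
cat >> h.py <<'E'
def rect(x,y,z,a,lx,ly):
    c,s=np.cos(a),np.sin(a)
    return [[x+c*u-s*v,y+s*u+c*v,z] for u,v in((lx,ly),(-lx,ly),(-lx,-ly),(lx,-ly))]
def draw(img,cam,polys,box,name,f):
    im=cv2.resize(img[box[0]:box[1],box[2]:box[3]],None,fx=f,fy=f,interpolation=cv2.INTER_CUBIC)
    for P,col in polys:
        cv2.polylines(im,[np.round([(proj(cam,q)-[box[2],box[0]]+.5)*f-.5 for q in P]).astype(int)],True,col,1)
    cv2.imwrite(name,im)
def circ(x,y,z,r): return [[x+r*np.cos(a),y+r*np.sin(a),z] for a in np.linspace(0,2*np.pi,60)]
E
python3 - <<'E'
from h import *
im=cv2.imread("pics/w3.png");b=(95,195,205,305)
a=np.radians(-8)
cv2.imwrite("pics/w3c.png",cv2.resize(im[b[0]:b[1],b[2]:b[3]],None,fx=6,fy=6,interpolation=cv2.INTER_CUBIC))
draw(im,"wrist",[(rect(.4595,-.1395,.168,a,.017,.008),(0,0,255)),(circ(.4605,-.1405,.05,.024),(0,255,0)),(circ(.4605,-.1405,.01,.0215),(255,0,0)),(rect(.5025,-.1425,.05,np.radians(-4),.0825,.038),(0,255,255))],b,"pics/w3o.png",6)
E
```

```text
(no output)
```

View pics/w3o.png

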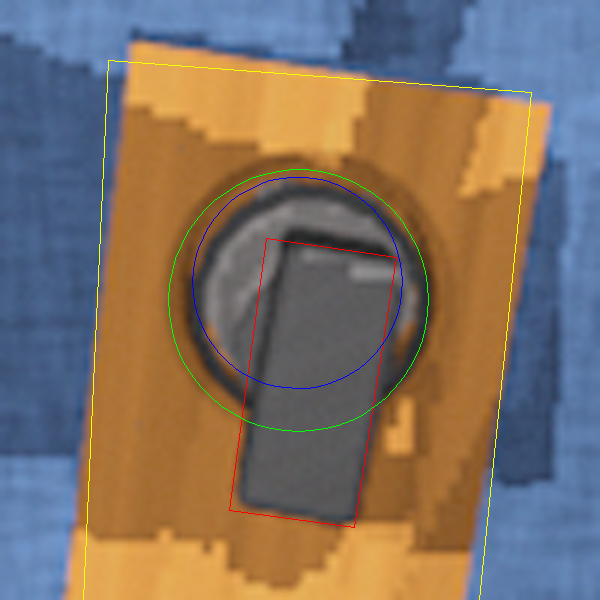

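View pics/w3c.png

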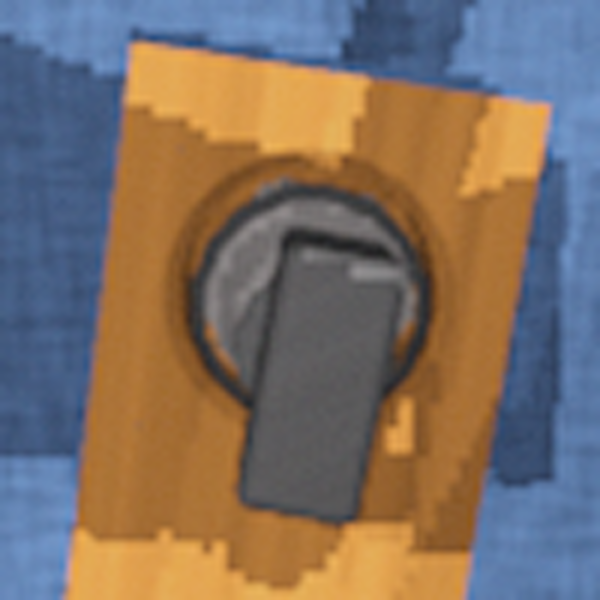

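Run:
```python
from h import *
np.set_printoptions(precision=4,suppress=True)
f=6
P=[atz("wrist",((v+.5)/f-.5+95,(u+.5)/f-.5+205),.05) for u,v in((130,42),(552,105))]
d=P[1]-P[0];print(P,np.linalg.norm(d))
h=np.array([d[1],-d[0],0])/np.linalg.norm(d);print(np.degrees(np.arctan2(h[1],h[0])),(P[0]+P[1])/2+.0405*h)
for u,v in((305,285),(310,300)): print(atz("wrist",((v+.5)/f-.5+95,(u+.5)/f-.5+205),.05))
im=cv2.imread("pics/w3.png")
x,y=.4585,-.1393;ho=((P[0]+P[1])/2+.0405*h)
draw(im,"wrist",[(rect(.4595,-.1386,.168,np.radians(-10),.017,.008),(0,0,255)),(circ(ho[0],ho[1],.05,.024),(0,255,0)),(circ(x,y,.055,.0215),(255,0,0)),(circ(x,y,.071,.0215),(255,0,255)),(rect(ho[0]+.042*h[0],ho[1]+.042*h[1],.05,np.arctan2(h[1],h[0]),.0825,.038),(0,255,255))],(95,260,205,305),"pics/w3p.png",4)
```

```text
[array([ 0.4144, -0.1707,  0.05  ]), array([ 0.4252, -0.0949,  0.05  ])] 0.07657195804621394
-8.077813588702227 [ 0.4599 -0.1385  0.05  ]
[ 0.4573 -0.1392  0.05  ]
[ 0.46   -0.1383  0.05  ]
```

View pics/w3p.png

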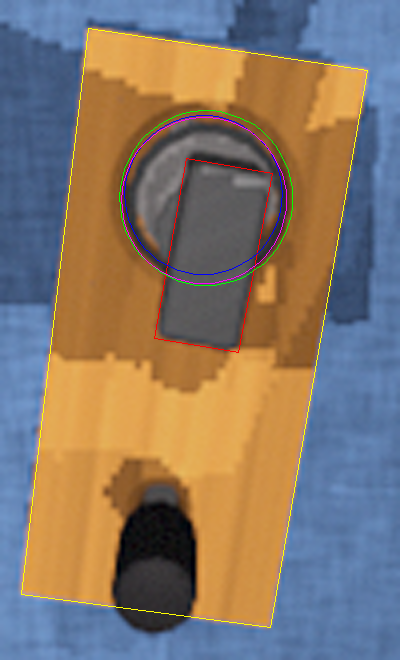

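Emit:
arm_command:
  plan: [-1, -0.101, 0.011, -0.03, -0.0833, -1, -0.101, 0.011, -0.03, -0.0833, -1, -0.101, 0.011, -0.03, -0.0833, -1, -0.101, 0.011, -0.13, -0.0833, -1, -0.101, 0.011, -0.23, -0.0833, -1, -0.101, 0.011, -0.23, -0.0833, -1, -0.101, 0.011, -0.23, -0.0833, 1, -0.101, 0.011, -0.23, -0.0833, 1, -0.101, 0.011, -0.23, -0.0833, 1, -0.101, 0.011, -0.23, -0.0833, 1, -0.101, 0.011, -0.23, -0.0833, 1, -0.101, 0.011, -0.23, -0.0833, 1, -0.101, 0.011, -0.23, -0.0833, 1, -0.101, 0.011, -0.23, -0.0833]
  newtons: 40

```text
time_s: 6.35
ee_pos: [0.4595, -0.1385, 0.3287]
eef_rot: [3.142, 0.0, 2.967]
force: [0.9, -0.6, -1.1]
grip_width: 0.0411
```

Emit:
arm_command:
  plan: [1, 0, 0, 0, 0, 1, 0, 0, 0, 0, 1, 0, 0, 0, 0, 1, 0, 0, 0, 0, 1, 0, 0, 0, 0, 1, 0, 0, 0, 0]

```text
time_s: 6.95
ee_pos: [0.4596, -0.1385, 0.3292]
eef_rot: [-3.142, 0.001, 2.967]
force: [-0.6, 0.6, 5.6]
grip_width: 0.0159
```

Run:
```python
from h import *
o=sensors.get_obs();print(o['ee_pos'],o['eef_rot'],o['force'],o['grip_width'])
im=vision.camera("wrist");cv2.imwrite("pics/w4.png",im)
```

```text
[ 0.4596347  -0.13847997  0.32924299] [-3.14154598e+00  1.21827909e-03  2.96723929e+00] [-0.58036548  0.59030912  5.58166287] 0.01592094632595885
```

View pics/w4.png

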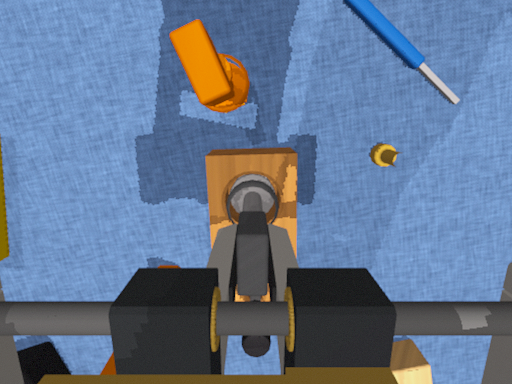

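Emit:
arm_command:
  plan: [1, 0, 0, 0.05, 0, 1, 0, 0, 0.125, 0, 1, 0, 0, 0.225, 0, 1, 0, 0, 0.325, 0, 1, 0, 0, 0.325, 0, 1, 0.03, 0.107, 0.325, 0, 1, 0.06, 0.214, 0.325, 0, 1, 0.09, 0.321, 0.325, 0, 1, 0.12, 0.429, 0.325, 0, 1, 0.15, 0.536, 0.325, 0, 1, 0.18, 0.643, 0.325, 0, 1, 0.21, 0.75, 0.325, 0, 1, 0.24, 0.857, 0.325, 0, 1, 0.24, 0.857, 0.325, 0, 1, 0.24, 0.857, 0.325, 0, 1, 0.24, 0.857, 0.325, 0, 1, 0.24, 0.857, 0.325, 0]

```text
time_s: 8.7
ee_pos: [0.5555, 0.2033, 0.4585]
eef_rot: [-3.141, -0.0, 2.966]
force: [0.2, 1.2, -2.2]
grip_width: 0.0157
```

Run:
```python
from h import *
np.set_printoptions(precision=4,suppress=True)
o=sensors.get_obs();print(o['ee_pos'],o['eef_rot'],o['force'],o['moment'],o['grip_width'])
im=vision.camera("wrist");cv2.imwrite("pics/w5.png",im)
im=vision.camera("side");cv2.imwrite("pics/s5.png",cv2.resize(im[80:220,160:340],None,fx=4,fy=4,interpolation=2))
print(proj("side",[.5556,.2044,.141]))
for n in("ext_tip","ext_grip"):
  for c in("wrist","side"):
    for r in vision.pinpoint(n,c): print(n,c,r)
```

```text
[0.5555 0.2033 0.4585] [-3.1413 -0.0002  2.9659] [ 0.2263  1.2052 -2.1939] [ 0.0218 -0.01   -0.0029] 0.015702557706809124
[238.416  131.6091]
ext_tip wrist {'at': [189.7, 252.2], 'confidence': 0.83}
ext_tip side {'at': [258.2, 219.1], 'confidence': 0.88}
ext_tip side {'at': [128.7, 238.2], 'confidence': 0.68}
ext_tip side {'at': [264.5, 290.6], 'confidence': 0.65}
ext_tip side {'at': [96.7, 240.1], 'confidence': 0.18}
ext_grip side {'at': [237.2, 292.3], 'confidence': 0.9}
ext_grip side {'at': [96.6, 236.9], 'confidence': 0.66}
ext_grip side {'at': [217.7, 233.2], 'confidence': 0.64}
ext_grip side {'at': [223.8, 214.7], 'confidence': 0.62}
ext_grip side {'at': [242.7, 256.7], 'confidence': 0.45}
```

View pics/w5.png

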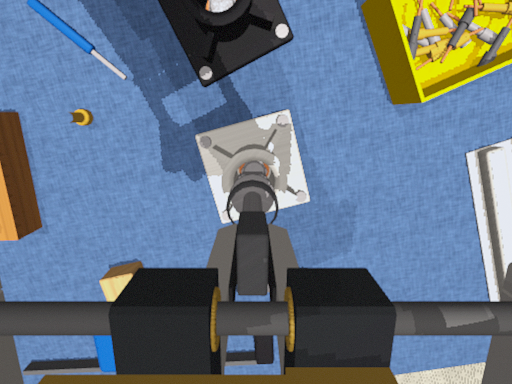

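View pics/s5.png

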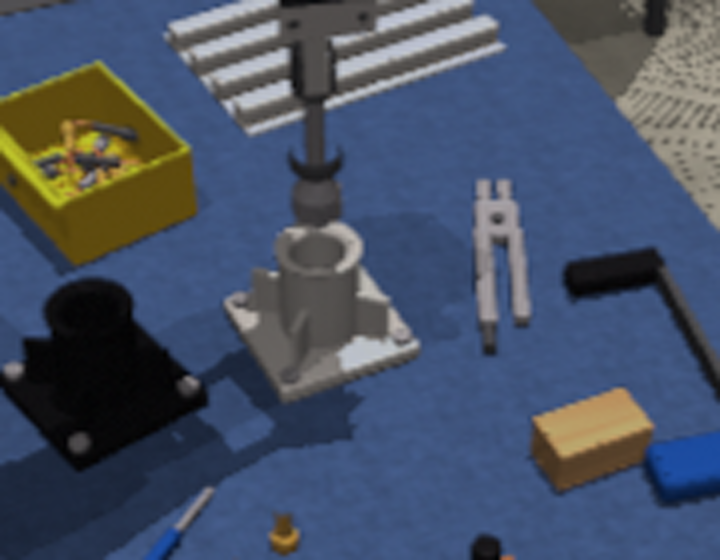

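Run:
```python
from h import *
im=cv2.imread("pics/w5.png");t=.1393;x,y=.5555,.2033
draw(im,"wrist",[(circ(x,y,t+.061,.0215),(0,0,255)),(circ(x,y,t,.0215),(0,255,0)),(circ(x,y,t+.03,.0215),(255,255,0)),(circ(.5556,.2044,.1,.0375),(255,0,255)),(rect(x,y,t+.158,np.radians(-10),.017,.008),(0,255,255))],(130,310,190,310),"pics/w5o.png",4)
```

```text
(no output)
```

View pics/w5o.png

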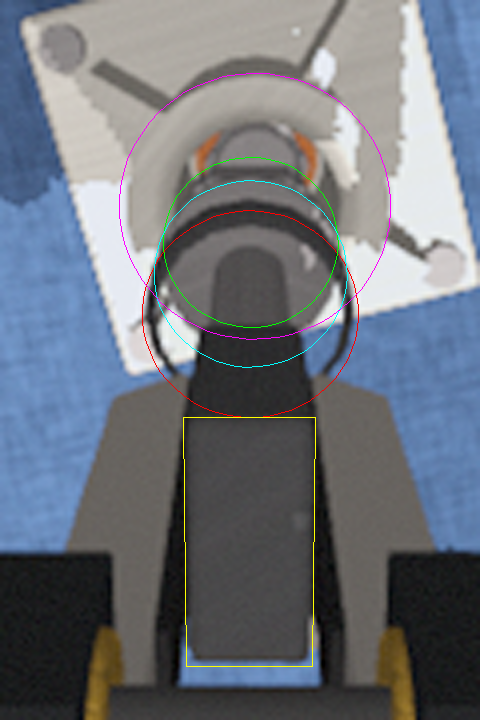

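Emit:
arm_command:
  plan: [1, 0, 0, -0.06, 0, 1, 0, 0, -0.08, 0, 1, 0, 0, -0.09, 0, 1, 0, 0, -0.1, 0, 1, 0, 0, -0.11, 0, 1, 0, 0, -0.12, 0, 1, 0, 0, -0.13, 0, 1, 0, 0, -0.13, 0]

```text
time_s: 9.8
ee_pos: [0.5555, 0.2043, 0.4061]
eef_rot: [-3.141, -0.001, 2.967]
force: [0.4, 0.6, -3.5]
grip_width: 0.0163
```

Run:
```python
from h import *
np.set_printoptions(precision=4,suppress=True)
o=sensors.get_obs();print(o['ee_pos'],o['eef_rot'],o['force'],o['moment'],o['grip_width'])
im=vision.camera("wrist");cv2.imwrite("pics/w6.png",cv2.resize(im[100:300,170:340],None,fx=3,fy=3,interpolation=2))
```

```text
[0.5555 0.2043 0.4061] [-3.1412 -0.0007  2.9671] [ 0.3874  0.5627 -3.5344] [0.0636 0.0456 0.0006] 0.016271606353500615
```

View pics/w6.png

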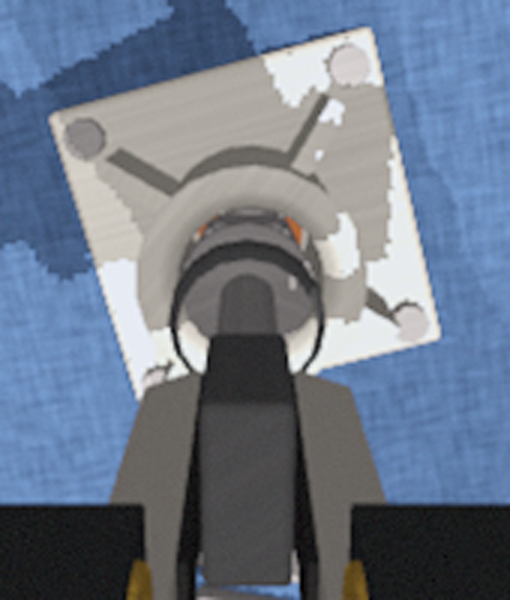

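Emit:
arm_command:
  plan: [1, 0, 0, -0.03, 0, 1, 0, 0, -0.06, 0, 1, 0, 0, -0.08, 0, 1, 0, 0, -0.1, 0, 1, 0, 0, -0.12, 0, 1, 0, 0, -0.12, 0]

```text
time_s: 10.45
ee_pos: [0.5554, 0.2043, 0.3573]
eef_rot: [-3.141, -0.002, 2.967]
force: [-0.4, 0.2, -4.1]
grip_width: 0.0155
```

Run:
```python
from h import *
np.set_printoptions(precision=4,suppress=True)
o=sensors.get_obs();print(o['ee_pos'],o['eef_rot'],o['force'],o['moment'],o['grip_width'])
```

```text
[0.5554 0.2043 0.3573] [-3.1407 -0.0017  2.9672] [-0.4195  0.2152 -4.1036] [-0.0102  0.0734 -0.0004] 0.015536260648954426
```

Emit:
arm_command:
  plan: [1, 0, 0, -0.006, 0, 1, 0, 0, -0.01, 0, 1, 0, 0, -0.014, 0, 1, 0, 0, -0.016, 0]

```text
time_s: 10.85
ee_pos: [0.5555, 0.2043, 0.3523]
eef_rot: [3.142, 0.0, 2.967]
force: [-0.3, -0.6, -3.7]
grip_width: 0.0157
```

Emit:
arm_command:
  plan: [1, 0, 0, -0.003, 0, 1, 0, 0, -0.006, 0, 1, 0, 0, -0.006, 0]

```text
time_s: 11.15
ee_pos: [0.5555, 0.2043, 0.3497]
eef_rot: [-3.141, -0.0, 2.967]
force: [0.4, 0.4, -2.6]
grip_width: 0.0155
```

Emit:
arm_command:
  plan: [1, 0, 0, -0.003, 0, 1, 0, 0, -0.006, 0, 1, 0, 0, -0.009, 0, 1, 0, 0, -0.009, 0]

```text
time_s: 11.55
ee_pos: [0.5555, 0.2043, 0.346]
eef_rot: [-3.141, -0.0, 2.967]
force: [1.1, 0.9, -3.9]
grip_width: 0.016
```

Emit:
arm_command:
  plan: [1, 0, 0, -0.004, 0, 1, 0, 0, -0.007, 0, 1, 0, 0, -0.01, 0, 1, 0, 0, -0.01, 0]

```text
time_s: 11.95
ee_pos: [0.5555, 0.2043, 0.342]
eef_rot: [-3.141, -0.0, 2.967]
force: [-0.7, -0.1, -3.4]
grip_width: 0.0158
```

Emit:
arm_command:
  plan: [1, 0, 0, -0.0025, 0, 1, 0, 0, -0.0035, 0, 1, 0, 0, -0.0045, 0]

```text
time_s: 12.25
ee_pos: [0.5555, 0.2043, 0.3412]
eef_rot: [3.141, 0.001, 2.967]
force: [-2.7, -1.1, 6.5]
grip_width: 0.0156
```

Emit:
arm_command:
  plan: [1, 0, 0, 0.0015, -0.03, 1, 0, 0, 0.0015, -0.06, 1, 0, 0, 0.0015, -0.08, 1, 0, 0, 0.0015, -0.08]

```text
time_s: 12.65
ee_pos: [0.5555, 0.2044, 0.3413]
eef_rot: [3.141, 0.0, 2.799]
force: [-1.6, 1.2, 0.5]
grip_width: 0.016
```

```bash
cat > m.py <<'E'
from h import *
np.set_printoptions(precision=4,suppress=True)
o=sensors.get_obs();print(o['time_s'],o['ee_pos'],np.degrees(o['eef_rot']),o['force'],o['moment'],o['grip_width'],o['tau'][5])
E
python3 m.py
```

```text
12.65 [0.5555 0.2044 0.3413] [179.9688   0.0122 160.3743] [-1.5629  1.1627  0.5441] [0.2435 0.2455 0.0744] 0.016018346625618532 0.8192087151110172
```

Emit:
arm_command:
  plan: [1, 0, 0, 0, -0.03, 1, 0, 0, 0, -0.03]

```text
time_s: 12.85
ee_pos: [0.5555, 0.2044, 0.3412]
eef_rot: [3.141, 0.0, 2.737]
force: [-1.5, 2.2, 2.3]
grip_width: 0.0159
```

```bash
python3 m.py
```

```text
12.85 [0.5555 0.2044 0.3412] [179.9753   0.0081 156.816 ] [-1.544   2.1953  2.3174] [ 0.383   0.2664 -0.0344] 0.015876732005739358 1.0352373495697975
```

Emit:
arm_command:
  plan: [1, 0, 0, 0, -0.03, 1, 0, 0, 0, -0.03]

```text
time_s: 13.05
ee_pos: [0.5555, 0.2044, 0.3413]
eef_rot: [3.141, 0.0, 2.675]
force: [-0.8, 0.8, 1.7]
grip_width: 0.0159
```

```bash
python3 m.py
```

```text
13.05 [0.5555 0.2044 0.3413] [179.9791   0.0086 153.2759] [-0.8391  0.8152  1.7123] [ 0.3834  0.3268 -0.034 ] 0.015924445648637132 1.0333945602178574
```

Emit:
arm_command:
  plan: [1, 0, 0, 0, 0]

```text
time_s: 13.15
ee_pos: [0.5555, 0.2044, 0.3412]
eef_rot: [3.141, 0.0, 2.677]
force: [-0.6, 1.9, 1.5]
grip_width: 0.0159
```

```bash
python3 m.py
```

```text
13.15 [0.5555 0.2044 0.3412] [179.9783   0.0084 153.3778] [-0.6063  1.8949  1.4819] [ 0.371   0.3178 -0.0224] 0.015895550639497994 0.12027674820274115
```

Emit:
arm_command:
  plan: [1, 0, 0, 0, -0.025, 1, 0, 0, 0, -0.025]

```text
time_s: 13.35
ee_pos: [0.5555, 0.2043, 0.3413]
eef_rot: [3.141, 0.0, 2.623]
force: [-2.2, 1.6, 2.6]
grip_width: 0.0159
```

```bash
python3 m.py
```

```text
13.35 [0.5555 0.2043 0.3413] [179.9818   0.0064 150.2726] [-2.2359  1.5518  2.6086] [ 0.4012  0.3303 -0.0329] 0.015922965405110918 0.8408831432461739
```

Emit:
arm_command:
  plan: [1, 0, 0, 0, -0.025, 1, 0, 0, 0, -0.025]

```text
time_s: 13.55
ee_pos: [0.5555, 0.2043, 0.3412]
eef_rot: [3.141, 0.0, 2.571]
force: [-1.2, 0.3, 2.9]
grip_width: 0.0157
```

```bash
python3 m.py
```

```text
13.55 [0.5555 0.2043 0.3412] [179.9856   0.0078 147.3   ] [-1.2496  0.2576  2.9331] [ 0.3861  0.4424 -0.0096] 0.015745970796972795 0.8454987779259682
```

Emit:
arm_command:
  plan: [1, 0, 0, 0, -0.025, 1, 0, 0, 0, -0.025]

```text
time_s: 13.75
ee_pos: [0.5555, 0.2043, 0.3412]
eef_rot: [3.141, 0.0, 2.519]
force: [-1.6, 1.9, 4.7]
grip_width: 0.0154
```

```bash
python3 m.py
```

```text
13.75 [0.5555 0.2043 0.3412] [179.9845   0.0077 144.3184] [-1.6498  1.8806  4.7223] [ 0.3446  0.5175 -0.0074] 0.015356118292419929 0.8470998331904411
```

Emit:
arm_command:
  plan: [1, 0, 0, 0, -0.025, 1, 0, 0, 0, -0.025]

```text
time_s: 13.95
ee_pos: [0.5555, 0.2044, 0.3412]
eef_rot: [3.141, 0.0, 2.467]
force: [-1.8, 1.9, 4.4]
grip_width: 0.0155
```

```bash
python3 m.py
```

```text
13.95 [0.5555 0.2044 0.3412] [179.9688   0.0054 141.3295] [-1.8006  1.9101  4.4349] [ 0.5939  0.4056 -0.0145] 0.015498231767234846 0.8607213199138641
```

Emit:
arm_command:
  plan: [1, 0, 0, 0, -0.025, 1, 0, 0, 0, -0.025]

```text
time_s: 14.15
ee_pos: [0.5555, 0.2045, 0.3413]
eef_rot: [3.141, 0.0, 2.414]
force: [-1.2, 2.7, 4.1]
grip_width: 0.0156
```

```bash
python3 m.py
```

```text
14.15 [0.5555 0.2045 0.3413] [179.9559   0.0015 138.3368] [-1.1763  2.6976  4.0556] [0.9492 0.2409 0.0254] 0.015625222268058382 0.8760461769998074
```

Emit:
arm_command:
  plan: [1, 0, 0, 0, -0.02, 1, 0, 0, 0, -0.02]

```text
time_s: 14.35
ee_pos: [0.5555, 0.2045, 0.3412]
eef_rot: [3.141, -0.0, 2.373]
force: [-1.1, 3.3, 4.6]
grip_width: 0.0155
```

```bash
python3 m.py;python3 - <<'E'
from h import *
im=vision.camera("wrist");cv2.imwrite("pics/w7.png",cv2.resize(im[100:300,170:340],None,fx=3,fy=3,interpolation=2))
E
```

```text
14.35 [0.5555 0.2045 0.3412] [179.9553  -0.0017 135.9535] [-1.1023  3.2863  4.6292] [1.1304 0.2989 0.0736] 0.015485824809008284 0.7748221792280674
```

View pics/w7.png

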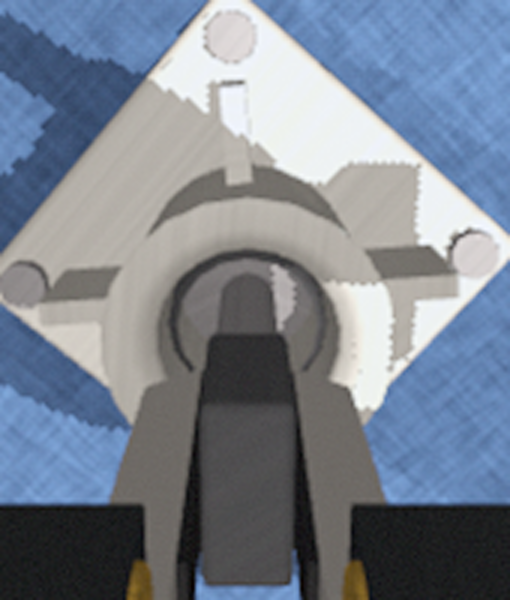

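Emit:
arm_command:
  plan: [1, 0, 0, 0, -0.015, 1, 0, 0, 0, -0.015]

```text
time_s: 14.6
ee_pos: [0.5555, 0.2044, 0.3412]
eef_rot: [3.141, -0.0, 2.341]
force: [-1.7, 4.1, 4.6]
grip_width: 0.0159
```

```bash
python3 m.py
```

```text
14.6 [0.5555 0.2044 0.3412] [179.9631  -0.0028 134.1233] [-1.6555  4.127   4.5531] [1.3169 0.1937 0.0557] 0.01593237796570416 0.6071475148200989
```

Emit:
arm_command:
  plan: [1, 0, 0, 0, -0.015, 1, 0, 0, 0, -0.015]

```text
time_s: 14.8
ee_pos: [0.5555, 0.2044, 0.3412]
eef_rot: [3.141, -0.0, 2.309]
force: [-0.4, 5.1, 4.8]
grip_width: 0.0158
```

```bash
python3 m.py
```

```text
14.8 [0.5555 0.2044 0.3412] [179.9644  -0.0003 132.3106] [-0.409   5.0689  4.8334] [1.3705 0.2186 0.0683] 0.015802811760313437 0.6090183556079865
```

Emit:
arm_command:
  plan: [1, 0, 0, 0, -0.015, 1, 0, 0, 0, -0.015]

```text
time_s: 15.0
ee_pos: [0.5555, 0.2044, 0.3412]
eef_rot: [3.141, -0.0, 2.278]
force: [-0.3, 4.8, 4.3]
grip_width: 0.016
```

```bash
python3 m.py
```

```text
15.0 [0.5555 0.2044 0.3412] [179.9725  -0.004  130.5034] [-0.3417  4.7681  4.2712] [1.4391 0.2544 0.0977] 0.016030609803465774 0.5674511007964611
```

Emit:
arm_command:
  plan: [1, 0, 0.003, 0.0015, 0, 1, 0, 0.003, 0.0015, 0]

```text
time_s: 15.2
ee_pos: [0.5555, 0.2053, 0.3413]
eef_rot: [-3.141, 0.001, 2.278]
force: [1.1, 0.6, 0.3]
grip_width: 0.0159
```

```bash
python3 m.py
```

```text
15.2 [0.5555 0.2053 0.3413] [-179.9406    0.0385  130.4916] [1.1192 0.6068 0.2961] [ 0.2488 -0.1472  0.0597] 0.015887956698684022 0.08883548900485039
```

Emit:
arm_command:
  plan: [1, 0, 0, 0, -0.015, 1, 0, 0, 0, -0.015]

```text
time_s: 15.4
ee_pos: [0.5555, 0.2053, 0.3413]
eef_rot: [-3.141, 0.0, 2.245]
force: [-0.2, -0.3, 0.2]
grip_width: 0.0159
```

```bash
python3 m.py
```

```text
15.4 [0.5555 0.2053 0.3413] [-179.9496    0.021   128.6222] [-0.2129 -0.2676  0.2416] [ 0.0716 -0.2217  0.0653] 0.01585602135820722 0.6078073382377625
```

Emit:
arm_command:
  plan: [1, 0, 0, 0, -0.015, 1, 0, 0, 0, -0.015]

```text
time_s: 15.6
ee_pos: [0.5555, 0.2053, 0.3413]
eef_rot: [-3.141, 0.0, 2.214]
force: [1.2, -0.2, -1.8]
grip_width: 0.0159
```

```bash
python3 m.py
```

```text
15.6 [0.5555 0.2053 0.3413] [-179.951     0.0196  126.8423] [ 1.2271 -0.1874 -1.7631] [-0.0924 -0.2728  0.0676] 0.01586453233636716 0.6140484474599361
```

Emit:
arm_command:
  plan: [1, 0, 0, 0, -0.015, 1, 0, 0, 0, -0.015]

```text
time_s: 15.8
ee_pos: [0.5555, 0.2053, 0.3413]
eef_rot: [-3.141, 0.0, 2.183]
force: [0.9, -0.5, -2.2]
grip_width: 0.0159
```

```bash
python3 m.py
```

```text
15.8 [0.5555 0.2053 0.3413] [-179.9512    0.0129  125.0576] [ 0.8928 -0.5008 -2.2244] [-0.1868 -0.2834  0.1003] 0.015884190439810774 0.6154804676771164
```

Emit:
arm_command:
  plan: [1, 0, 0, 0, -0.015, 1, 0, 0, 0, -0.015]

```text
time_s: 16.0
ee_pos: [0.5555, 0.2054, 0.3413]
eef_rot: [-3.141, 0.0, 2.152]
force: [0.6, -0.4, -2.5]
grip_width: 0.016
```

```bash
python3 m.py
```

```text
16.0 [0.5555 0.2054 0.3413] [-179.9549    0.0136  123.2721] [ 0.6037 -0.4242 -2.4634] [-0.3596 -0.2559  0.0901] 0.015953111710084643 0.6171764619648457
```

Emit:
arm_command:
  plan: [1, 0, 0, 0, 0.015, 1, 0, 0, 0, 0.03, 1, 0, 0, 0, 0.03]

```text
time_s: 16.3
ee_pos: [0.5555, 0.2054, 0.3413]
eef_rot: [-3.141, 0.0, 2.215]
force: [0.2, -0.8, -3.6]
grip_width: 0.0156
```

```bash
python3 m.py
```

```text
16.3 [0.5555 0.2054 0.3413] [-179.9564    0.0078  126.934 ] [ 0.1731 -0.7834 -3.5947] [-0.4774 -0.2947  0.0496] 0.015588837241023988 -0.5573725327849388
```

Emit:
arm_command:
  plan: [1, 0, 0, 0, -0.015, 1, 0, 0, 0, -0.015]

```text
time_s: 16.5
ee_pos: [0.5555, 0.2054, 0.3413]
eef_rot: [-3.141, 0.0, 2.181]
force: [0.5, -1.4, -4.6]
grip_width: 0.0158
```

```bash
python3 m.py
```

```text
16.5 [0.5555 0.2054 0.3413] [-179.9539    0.0053  124.9848] [ 0.4793 -1.3852 -4.5873] [-0.582  -0.2916 -0.0266] 0.015816912340090975 0.4933592118322849
```

Emit:
arm_command:
  plan: [1, 0, 0, 0, -0.015, 1, 0, 0, 0, -0.015]

```text
time_s: 16.7
ee_pos: [0.5555, 0.2054, 0.3414]
eef_rot: [-3.141, 0.0, 2.151]
force: [1.4, -1.0, -4.4]
grip_width: 0.0158
```

```bash
python3 m.py
```

```text
16.7 [0.5555 0.2054 0.3414] [-179.9575    0.0094  123.2306] [ 1.4074 -1.0154 -4.4146] [-0.5857 -0.3373  0.0872] 0.015804043198758076 0.6257969699800014
```

```bash
cat > avg.py <<'E'
from h import *
import sys
np.set_printoptions(precision=4,suppress=True)
M=[]
for i in range(int(sys.argv[1])):
    vision.camera("top");o=sensors.get_obs();M.append(np.r_[o['force'],o['moment'],o['tau'][5]])
M=np.array(M);print(o['time_s'],np.degrees(o['eef_rot'][2]),M.mean(0),M[:,5])
E
python3 avg.py 8
```

```text
17.1 123.22294671534922 [ 1.2113 -2.0844 -5.7611 -0.7809 -0.2925  0.0866  0.117 ] [0.0905 0.0772 0.0712 0.099  0.0773 0.0917 0.0771 0.109 ]
```

Emit:
arm_command:
  plan: [1, 0, 0, 0, 0.06, 1, 0, 0, 0, 0.06]

```text
time_s: 17.3
ee_pos: [0.5555, 0.2057, 0.3418]
eef_rot: [3.141, -0.0, 2.278]
force: [0.2, -0.7, -2.7]
grip_width: 0.0156
```

```bash
python3 avg.py 8
```

```text
17.7 130.35882347255875 [-0.052  -0.5091 -3.6677 -0.1621  0.0075 -0.0053 -0.1653] [-0.0467 -0.0362 -0.0203 -0.0009  0.0076  0.0288 -0.0204  0.0459]
```

Emit:
arm_command:
  plan: [1, 0, 0, 0, -0.015, 1, 0, 0, 0, -0.015]

```text
time_s: 17.9
ee_pos: [0.5555, 0.2055, 0.3417]
eef_rot: [-3.142, 0.0, 2.244]
force: [-1.3, 0.3, -3.6]
grip_width: 0.0157
```

```bash
python3 m.py
```

```text
17.9 [0.5555 0.2055 0.3417] [-179.9989    0.0005  128.5474] [-1.2521  0.2775 -3.5993] [-0.1676  0.0163  0.0245] 0.015681500930207225 0.5334423668682575
```

Emit:
arm_command:
  plan: [1, 0, 0, 0, -0.015, 1, 0, 0, 0, -0.015]

```text
time_s: 18.1
ee_pos: [0.5555, 0.2055, 0.3417]
eef_rot: [-3.141, 0.0, 2.213]
force: [0.4, 0.2, -3.0]
grip_width: 0.0158
```

```bash
python3 m.py
```

```text
18.1 [0.5555 0.2055 0.3417] [-179.9933    0.0104  126.7986] [ 0.3558  0.2003 -3.0165] [-0.3652  0.0304  0.0008] 0.015762377819761628 0.5443404614925385
```

Emit:
arm_command:
  plan: [1, 0, 0, 0, -0.015, 1, 0, 0, 0, -0.015]

```text
time_s: 18.3
ee_pos: [0.5555, 0.2054, 0.3416]
eef_rot: [-3.141, 0.0, 2.182]
force: [-0.1, -1.5, -3.8]
grip_width: 0.016
```

```bash
python3 m.py
```

```text
18.3 [0.5555 0.2054 0.3416] [-179.9828    0.0106  125.0319] [-0.0866 -1.5015 -3.7925] [-0.6307  0.0643  0.0732] 0.016016568309708636 0.5491204373538494
```

Emit:
arm_command:
  plan: [1, 0, 0, 0, -0.015, 1, 0, 0, 0, -0.015]

```text
time_s: 18.5
ee_pos: [0.5555, 0.2054, 0.3416]
eef_rot: [-3.141, 0.0, 2.151]
force: [-0.6, -2.2, -3.9]
grip_width: 0.0157
```

```bash
python3 m.py
```

```text
18.5 [0.5555 0.2054 0.3416] [-179.9772    0.0142  123.2606] [-0.6491 -2.2306 -3.9084] [-0.8323  0.0771  0.1218] 0.015705933466762294 0.6288610585033894
```

Emit:
arm_command:
  plan: [1, 0, -0.002, 0, 0, 1, 0, -0.002, 0, 0]

```text
time_s: 18.7
ee_pos: [0.5554, 0.2048, 0.3416]
eef_rot: [3.141, -0.001, 2.151]
force: [-1.2, -0.2, -4.7]
grip_width: 0.0159
```

```bash
python3 avg.py 6
```

```text
19.0 123.22180404215146 [ 0.1151  0.5884 -4.14    0.1777  0.0269  0.0833  0.0809] [0.0782 0.1109 0.0601 0.0991 0.106  0.0453]
```

Emit:
arm_command:
  plan: [1, 0, 0, 0, -0.015, 1, 0, 0, 0, -0.015]

```text
time_s: 19.2
ee_pos: [0.5555, 0.2048, 0.3416]
eef_rot: [3.141, -0.0, 2.119]
force: [-0.3, 0.5, -4.6]
grip_width: 0.0158
```

```bash
python3 m.py; python3 avg.py 6
```

```text
19.2 [0.5555 0.2048 0.3416] [179.994   -0.0095 121.3859] [-0.3103  0.4934 -4.588 ] [0.3247 0.0637 0.1321] 0.01578755849215241 0.6186231784522533
19.5 121.42758724311334 [-0.0255  1.4304 -4.5541  0.3746  0.0609  0.0804  0.1357] [0.0802 0.0593 0.0408 0.0469 0.1116 0.1434]
```

Emit:
arm_command:
  plan: [1, 0, 0, 0, -0.0125, 1, 0, 0, 0, -0.025, 1, 0, 0, 0, -0.0375, 1, 0, 0, 0, -0.0375, 1, 0, 0, 0, -0.0375]

```text
time_s: 20.0
ee_pos: [0.5555, 0.2047, 0.3416]
eef_rot: [-3.142, -0.0, 2.04]
force: [-1.2, 1.8, -4.2]
grip_width: 0.016
```

```bash
python3 avg.py 6;python3 m.py
```

```text
20.3 116.91182823287015 [-0.2608  1.8021 -4.8804  0.4921  0.199   0.0695  0.0735] [0.0659 0.0719 0.0686 0.036  0.074  0.1004]
20.3 [0.5555 0.2047 0.3416] [-179.9957   -0.0035  116.9118] [-0.9249  1.5154 -4.5619] [0.5312 0.1894 0.1004] 0.015916896204609933 0.06693643284961581
```

Emit:
arm_command:
  plan: [1, 0, 0, 0, 0.0667, 1, 0, 0, 0, 0.0667, 1, 0, 0, 0.02, 0.0667, 1, 0, 0, 0.045, 0.0667, 1, 0, 0, 0.09, 0.0667, 1, 0, 0, 0.14, 0.0667, 1, 0, 0, 0.19, 0.0667, 1, 0, 0, 0.24, 0.0667, 1, 0, 0, 0.29, 0.0667, 1, 0, 0, 0.33, 0.0667, 1, 0, 0, 0.33, 0.0667, 1, 0, 0, 0.33, 0.0667]

```text
time_s: 21.5
ee_pos: [0.5553, 0.2046, 0.4737]
eef_rot: [3.141, 0.0, 2.179]
force: [0.4, 0.8, -3.9]
grip_width: 0.0158
```

```bash
python3 m.py
python3 - <<'E'
from h import *
im=vision.camera("wrist");cv2.imwrite("pics/w8.png",cv2.resize(im[100:300,170:340],None,fx=3,fy=3,interpolation=2))
u,v=proj("wrist",[.5556,.2045,.035]).astype(int);print(u,v)
cv2.imwrite("pics/w8c.png",cv2.resize(im[v-40:v+40,u-45:u+45],None,fx=8,fy=8,interpolation=cv2.INTER_CUBIC))
im=vision.camera("side");cv2.imwrite("pics/s8.png",cv2.resize(im[80:280,160:340],None,fx=3,fy=3,interpolation=2))
E
```

```text
21.5 [0.5553 0.2046 0.4737] [179.984    0.0127 124.8447] [ 0.3773  0.8174 -3.9345] [-0.0727  0.0589 -0.0153] 0.015766064726667712 0.030403314158320427
252 169
```

View pics/w8c.png

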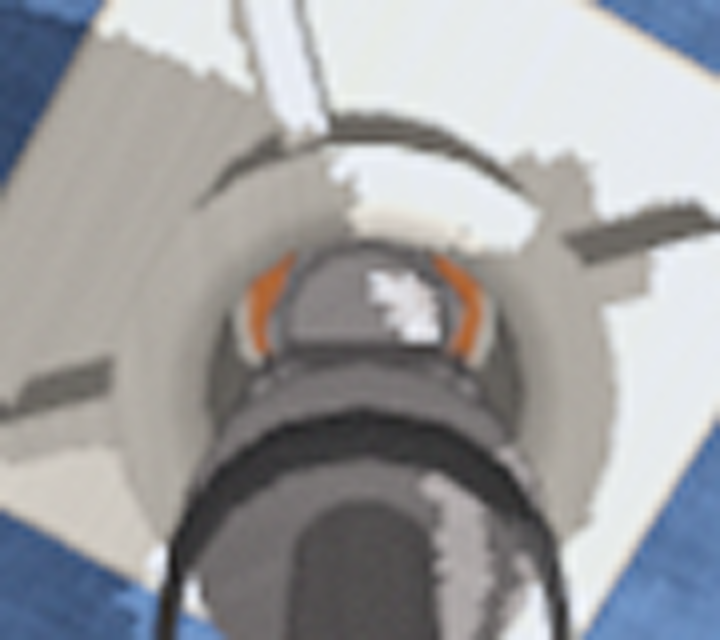

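View pics/w8.png

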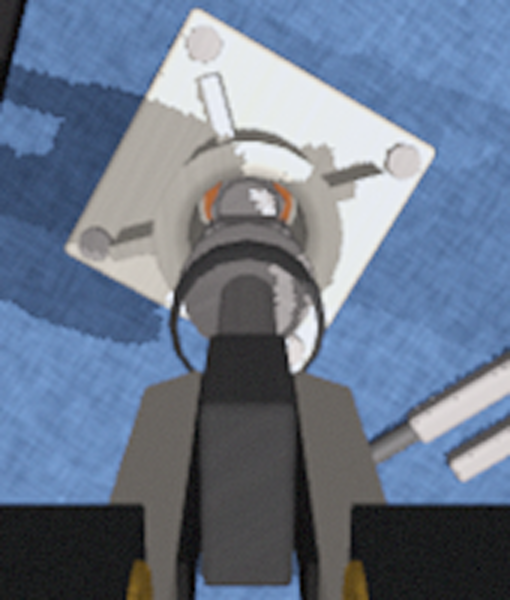

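View pics/s8.png

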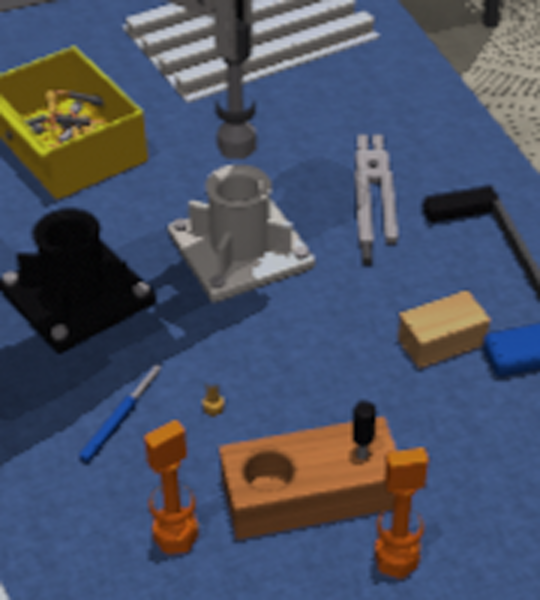

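Emit:
arm_command:
  plan: [1, -0.03, -0.107, 0, 0.05, 1, -0.06, -0.214, 0, 0.1, 1, -0.09, -0.321, 0, 0.15, 1, -0.12, -0.429, 0, 0.2, 1, -0.15, -0.536, 0, 0.25, 1, -0.18, -0.643, 0, 0.3, 1, -0.21, -0.75, 0, 0.35, 1, -0.24, -0.8585, 0, 0.376, 1, -0.24, -0.8585, 0, 0.376, 1, -0.24, -0.8585, 0, 0.376, 1, -0.24, -0.8585, -0.1, 0.376, 1, -0.24, -0.8585, -0.175, 0.376, 1, -0.24, -0.8585, -0.22, 0.376, 1, -0.24, -0.8585, -0.22, 0.376, 1, -0.24, -0.8585, -0.22, 0.376]

```text
time_s: 23.1
ee_pos: [0.4599, -0.138, 0.3862]
eef_rot: [3.142, 0.0, 2.968]
force: [1.0, -0.5, -3.6]
grip_width: 0.0156
```

```bash
python3 m.py
python3 - <<'E'
from h import *
im=vision.camera("wrist")
o=sensors.get_obs();x,y,z=o['ee_pos'];t=z-.3192;hx,hy=.460,-.1385
draw(im,"wrist",[(circ(x,y,t,.0215),(0,0,255)),(circ(hx,hy,.05,.024),(0,255,0))],(100,300,170,340),"pics/w9.png",3)
im=vision.camera("side");cv2.imwrite("pics/s9.png",cv2.resize(im[150:280,180:320],None,fx=4,fy=4,interpolation=2))
E
```

```text
23.1 [ 0.4599 -0.138   0.3862] [179.9967   0.0078 170.0754] [ 1.0485 -0.5456 -3.5734] [-0.0124  0.0375 -0.0017] 0.015616200181274777 0.022165195550769567
```

View pics/w9.png

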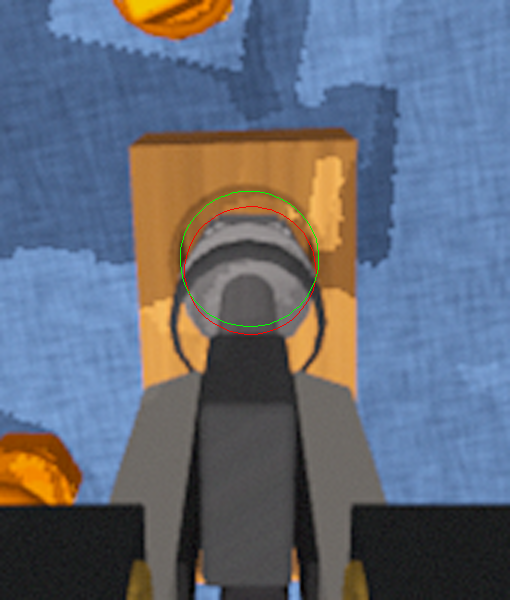

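View pics/s9.png

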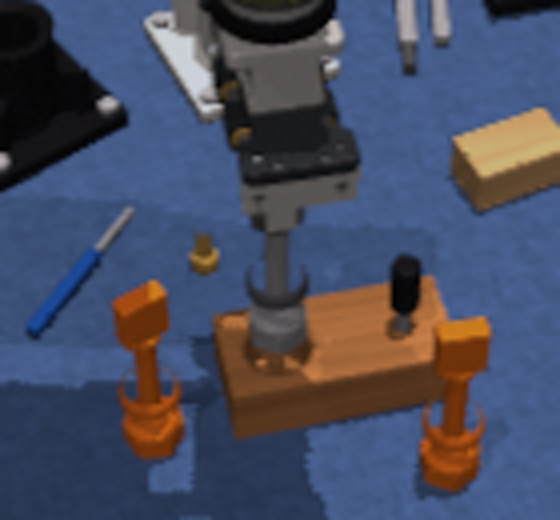

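Emit:
arm_command:
  plan: [1, 0, -0.001, -0.03, 0, 1, 0, -0.001, -0.045, 0, 1, 0, -0.001, -0.06, 0, 1, 0, -0.001, -0.075, 0, 1, 0, -0.001, -0.075, 0]

```text
time_s: 23.7
ee_pos: [0.4594, -0.1391, 0.3547]
eef_rot: [3.141, -0.001, 2.968]
force: [0.4, 0.3, -3.7]
grip_width: 0.0158
```

```bash
python3 m.py
```

```text
23.7 [ 0.4594 -0.1391  0.3547] [179.9845  -0.0836 170.0272] [ 0.3715  0.3342 -3.6969] [-0.0178  0.0783  0.0078] 0.015759285046517597 0.000966836596489884
```

Inside the hole, no contact. Continue to the floor.

Emit:
arm_command:
  plan: [1, 0, 0, -0.02, 0, 1, 0, 0, -0.04, 0, 1, 0, 0, -0.055, 0, 1, 0, 0, -0.06, 0, 1, 0, 0, -0.062, 0, 1, 0, 0, -0.062, 0]

```text
time_s: 24.3
ee_pos: [0.4595, -0.1391, 0.3309]
eef_rot: [-3.142, 0.0, 2.968]
force: [-0.0, -0.4, -3.8]
grip_width: 0.016
```

```bash
python3 m.py
```

```text
24.3 [ 0.4595 -0.1391  0.3309] [-179.9972    0.0061  170.0344] [-0.0368 -0.3902 -3.8392] [-0.0022 -0.0182  0.0874] 0.016045668967184717 0.00020501489871094236
```

Emit:
arm_command:
  plan: [1, 0, 0, -0.002, 0, 1, 0, 0, -0.004, 0, 1, 0, 0, -0.005, 0, 1, 0, 0, -0.005, 0]

```text
time_s: 24.7
ee_pos: [0.4595, -0.1391, 0.3293]
eef_rot: [-3.141, 0.001, 2.968]
force: [-2.0, 0.1, 4.0]
grip_width: 0.0159
```

```bash
python3 avg.py 6
```

```text
25.0 170.0334567523243 [-2.0067  0.4998  5.3369  0.2058  0.4884 -0.0016  0.0007] [ 0.0451 -0.0194  0.0038 -0.0334 -0.0037 -0.0023]
```

Emit:
arm_command:
  plan: [-1, 0, 0, 0.002, 0, -1, 0, 0, 0.002, 0, -1, 0, 0, 0.002, 0, -1, 0, 0, 0.002, 0, -1, 0, 0, 0.002, 0, -1, 0, 0, 0.002, 0, -1, 0, 0, 0.002, 0, -1, 0, 0, 0.06, 0, -1, 0, 0, 0.15, 0, -1, 0.04, 0, 0.25, 0, -1, 0.1, 0, 0.25, 0, -1, 0.1, 0, 0.25, 0]

```text
time_s: 26.2
ee_pos: [0.5007, -0.139, 0.4294]
eef_rot: [-3.141, 0.002, 2.968]
force: [0.3, -1.0, -1.0]
grip_width: 0.094
```

```bash
python3 m.py
python3 - <<'E'
from h import *
im=vision.camera("wrist");cv2.imwrite("pics/w10.png",im)
im=vision.camera("side");cv2.imwrite("pics/s10.png",cv2.resize(im[150:280,180:320],None,fx=4,fy=4,interpolation=2))
E
```

```text
26.2 [ 0.5007 -0.139   0.4294] [-179.9898    0.0983  170.058 ] [ 0.3307 -0.9851 -1.034 ] [-0.0011 -0.0157 -0.0291] 0.0939576403492213 0.2618242520838976
```

View pics/w10.png

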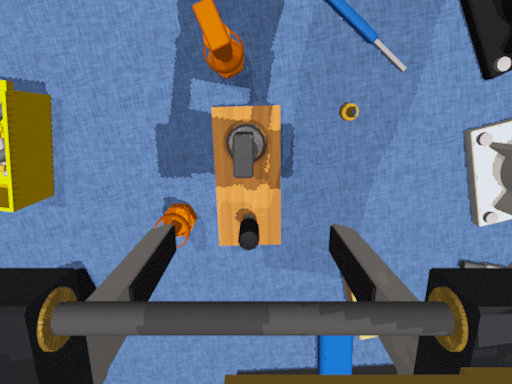

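View pics/s10.png

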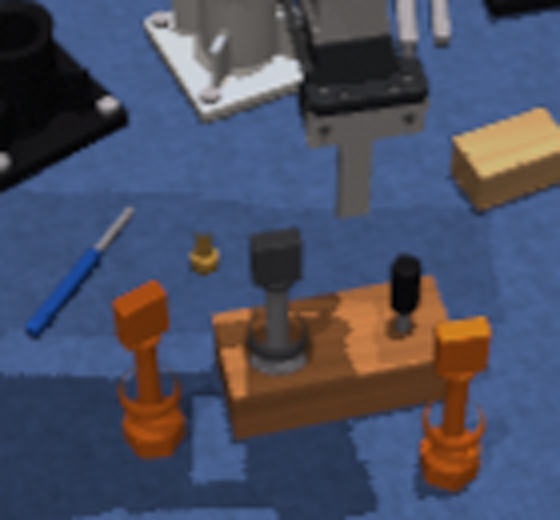

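Emit:
arm_command:
  plan: [-1, 0.325, 0.86, 0, 0.083, -1, 0.325, 0.86, 0, 0.083, -1, 0.325, 0.86, 0, 0.083, -1, 0.325, 0.86, 0, 0.083, -1, 0.325, 0.86, 0, 0.083, -1, 0.325, 0.86, 0, 0.083, -1, 0.325, 0.86, 0, 0.083, -1, 0.325, 0.86, -0.08, 0.083, -1, 0.325, 0.86, -0.17, 0.083, -1, 0.325, 0.86, -0.17, 0.083, -1, 0.325, 0.86, -0.17, 0.083]

```text
time_s: 27.4
ee_pos: [0.6294, 0.2044, 0.3615]
eef_rot: [-3.141, -0.001, 3.141]
force: [1.0, -0.6, 1.7]
grip_width: 0.0942
```

```bash
python3 m.py
python3 - <<'E'
from h import *
im=vision.camera("wrist");u,v=proj("wrist",[.5556,.2045,.034]).astype(int);print(u,v)
cv2.imwrite("pics/w11.png",im)
cv2.imwrite("pics/w11c.png",cv2.resize(im[v-30:v+30,u-30:u+30],None,fx=10,fy=10,interpolation=cv2.INTER_CUBIC))
a=cv2.imread("pics/w2.png");cv2.imwrite("pics/w2d.png",cv2.resize(a[v-30:v+30,u-30:u+30],None,fx=10,fy=10,interpolation=cv2.INTER_CUBIC))
E
```

```text
27.4 [0.6294 0.2044 0.3615] [-179.9826   -0.0488  179.965 ] [ 0.9603 -0.6373  1.6902] [ 0.0671 -0.0236 -0.0249] 0.09423172208372654 0.0008175840957846958
253 112
```

View pics/w11c.png

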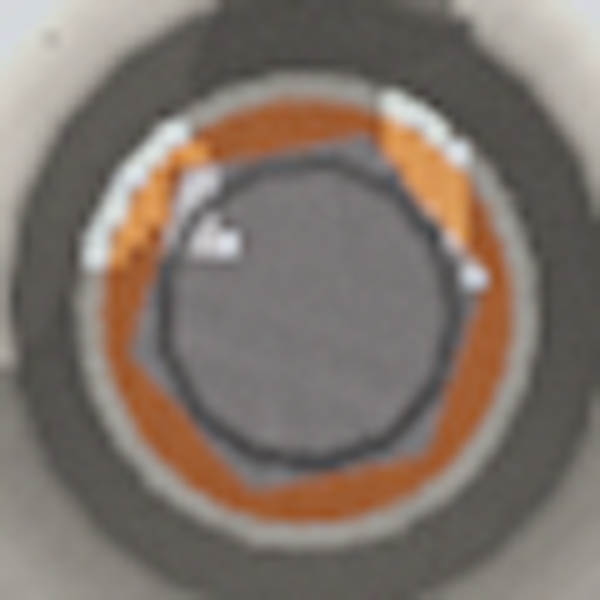

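View pics/w2d.png

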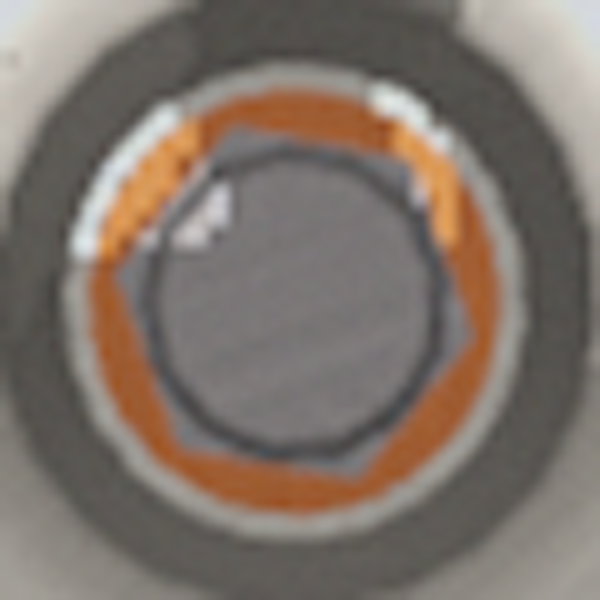

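Run:
```python
from h import *
np.set_printoptions(precision=4,suppress=True)
im=vision.camera("side");cv2.imwrite("pics/s12.png",im);vision.camera("top")
for c in("side","top"):
  for n,z in(("ext_grip",.148),("set_pin",0),("thin_driver",0)):
    for r in vision.pinpoint(n,c)[:3]: print(c,n,atz(c,r["at"],z),r["confidence"])
print(job.hand_in())
```

```text
side ext_grip [ 0.541  -0.2477  0.148 ] 0.91
side ext_grip [ 0.4617 -0.143   0.148 ] 0.87
side ext_grip [ 0.3584 -0.1557  0.148 ] 0.81
side set_pin [ 0.4469 -0.0114  0.    ] 0.58
side set_pin [ 0.4726 -0.1197  0.    ] 0.57
side set_pin [ 0.6402 -0.4356  0.    ] 0.27
side thin_driver [ 0.5502 -0.1524  0.    ] 0.6
top ext_grip [ 0.5526 -0.2487  0.148 ] 0.75
top ext_grip [ 0.3698 -0.1324  0.148 ] 0.6
top ext_grip [ 0.4647 -0.1428  0.148 ] 0.55
top set_pin [ 0.4466 -0.002   0.    ] 0.41
top thin_driver [ 0.5527 -0.1546  0.    ] 0.42
the job is handed in; nothing more can be done
None
```

I took the grey extension from the holder, seated its socket fully over the nut in the aluminium housing, tightened the nut and stood the extension back in its own hole. The job was handed in at about 27.6 s; hand-in reports no verdict.

- **Seating:** The socket dropped past the shoulder without a search turn and stopped about 22 mm above the bench. That is about 6 mm above the bore floor, as expected. The contact force was about 10 N.
- **Tightening:** Pictures before and after show the hexagon turned about 39° clockwise. The torque rise came at about 29–34° of my 53° socket turn, roughly 14° of which was play before the nut moved. That puts the washer at about 20° past snug.
- **Uncertainty in that angle:** The wrist moment was noisy, with stray readings up to about 0.09 N m even with the extension hanging free. The torque at snug read about 0.08–0.13 N m instead of the stated 0.15–0.2. I placed the onset mainly from the joint torque, so I can only bound the washer angle to about 12–25°, which is inside the 11–30° limits.
- **Final checks:** The extension stands upright and released in the large hole, resting on its floor. The gripper was open and clear. The set pin and the thin driver were found within a few millimetres of where they started. The other bystanders I only saw in pictures, without measuring them.

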